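# Fold the pantry shelf's hinged gate away and clip it

### The arm

A 6-joint arm with a two-finger parallel gripper is mounted at the origin on the work surface. World frame = base frame: x ahead of the robot, y to its left, z up, the work surface at z = 0. Lengths are in m, angles in rad, forces in N, time in s.
With the tool pointing down it reaches from about 0.25 to 0.85 m from the base axis. Payload 12.5 kg.
Tool frame: the origin (TCP) lies at the very end of the fingers, on their centre line; the grasp point (between the pads) lies 19 mm behind it (ctrl.grasp_offset is the y of the grasp point in the tool frame, in m); y points along the fingers, z is the direction in which the jaws open and shut, and the axes are right-handed (so a half turn about y gives the same grasp; the last joint's range is limited). The gripper opens to 93 mm and grips with 3 to 60 N. Pads are 15 mm wide; open, the fingers measure 128 mm over their backs; the gripper's body (75 mm by 188 mm) begins 65 mm behind the grasp point.
Start: joints at [-0.085, 0.351, 1.652, -0, 1.139, -0.085], TCP at [0.55, 0, 0.219] pointing down, gripper open.
Joint ranges: [-2.75, 2.75], [-0.79, 2.1], [0.01, 2.65], [-1.57, 4.71], [0.07, 3.14], [-2.87, 2.87]. Speed limits (rad/s): [2.22, 2.22, 2.79, 3.14, 3.14, 3.14].

### API

Orientations are given as a unit quaternion [w, x, y, z].
In Python, from workcell import ctrl, fingers, planner, cams, ticket, current_t, current_joint_pos, current_qvel, current_tau, current_ee_pos, current_eef_rot, current_contact_force, current_ft_torque, current_finger_gap gives the robot as it stands. Calls block until the motion is done:
- ctrl.move_to(position, orientation): joint-space move of the TCP to a pose.
- ctrl.line_to(position, rate=0.15, ori=None, guard=None): straight line of the TCP; ori=None keeps the orientation; rate is the mean speed in m/s. With guard (N) it stops when the force on the tool has changed by that much, and returns True; else False.
- ctrl.goto_joints(angles): joint-space move.
- fingers.grip(opening, newtons=None): finger opening in m; newtons is the grip in N (None keeps the last); returns when the fingers have stopped.
- ctrl.hold(seconds).
- planner.inverse_kinematics(position, orientation): joint angles nearest the present ones, or None.
- cams.snapshot(name): name is "scene" or "side" or "wrist"; returns a dict with "color" (420x560x3 uint8, blue, green, red), "camera_matrix" (3x3 intrinsics, pixels), "camera_from_world" (4x4, takes a point from world to camera coordinates). Camera axes: x right, y down, z forward; pixel columns grow to the right and rows downward; lengths in m; the calibration is good to about 2 mm. A picture is of the moment at which its call begins. There is no depth.
A pose or a line that the arm cannot do raises ctrl.Unreachable and nothing moves.
- ticket.finish_job(): hands the job in, once; it reports no verdict.
Readings, each from a call of its own:
- current_t(): time.
- current_joint_pos(): joint angles.
- current_qvel(): joint speeds.
- current_tau(): joint torques, N m.
- current_ee_pos(): TCP position.
- current_eef_rot(): TCP orientation.
- current_contact_force(): force on the tool from outside, world axes, zero at the start.
- current_ft_torque(): the same for the moment, N m.
- current_finger_gap(): finger opening in m.
Only numpy, scipy, OpenCV 4.12 (cv2) and the standard library are available. Lean on these libraries where they do the work, as an engineer would, in place of code of your own. Each camera call takes 0.05 s, during which the arm holds its last target. There are 200 camera calls.

### The job

Fold away the little two-leaf wooden gate on the pull-out shelf: first, with the inner leaf still standing out, close the outer leaf (blue knob) flat against the inner leaf (white knob); then swing the folded pair fully home against the rear rim; last, turn the steel clip (red peg) fully across the tops of both leaves. Keep the clip turned aside until the leaves are home, and leave everything else on the shelf standing where it is.

Things in the scene. Friction and masses are not known exactly. Their poses are not given: they have to be found in the camera images.
- shelf: Pale oak pull-out shelf on metal runners, fixed during the task; board 380 (x) by 520 (y) mm, its top 46 mm above the worktop. Origin on the worktop, 40 mm farther along x than the board's centre; z up. x runs from the front lip to the rear rim, y along the rim. Rear rim: 16 mm thick, centred at x = 122 mm, 48 mm high above the board. The whole shelf is turned up to 0.2 rad about z.
- inner_leaf (a joint): Hinge of the gate's inner leaf about the upright post, rad. 0 = fully home, leaf parallel to the rear rim and pointing to shelf +y (hard stop); grows anticlockwise seen from above, about 1.57 when it stands out towards the shelf's front. Stays where it is left (friction 0.25 N m).
- outer_leaf (a joint): Hinge between the leaves, rad. 0 = outer leaf folded flat against the inner leaf's rim-facing side (hard stop); grows as the outer leaf swings out, anticlockwise seen from above relative to the inner leaf; about 3.1 would be in line with it. Stays where it is left (friction 0.08 N m).
- clip (a joint): Pivot of the steel clip, rad. 0 = arm points straight away from the rim (shelf -x), across the tops of the parked leaves (hard stop); grows clockwise seen from above, about 1.57 = turned aside, arm along the rim to shelf +y. Stays where it is left (friction 0.05 N m).
- inner_hinge (a point): Foot of the steel post (16 mm diameter, 50 mm high), on the board, on the vertical axis of the inner leaf; shelf frame (100, -160, 46) mm.
- white_knob (a point): Centre of the top of the white upright knob on the inner leaf: 16 mm diameter, 34 mm tall above the leaf's top, 85 mm out from the post axis. The leaf is dark wood, 150 mm long to its far hinge, 10 mm thick, its top 50 mm above the board.
- outer_hinge (a point): On the vertical axis joining the two leaves, at board height, 150 mm out from the post axis and 6 mm to the rim-facing side of the inner leaf's middle plane.
- blue_knob (a point): Centre of the top of the blue upright knob on the outer leaf: 16 mm diameter, 34 mm tall above the leaf's top, 120 mm out from the axis joining the leaves and 6 mm off it sideways. The leaf is dark wood, 142 mm long, 10 mm thick, its top 50 mm above the board. Folded, this knob stands 30 mm from the post, 55 mm from the white knob along the leaves.
- clip_pivot (a point): Vertical pivot axis of the clip on the rear rim, at the underside of its arm, 54 mm above the board; the arm is 13 mm wide, 4 mm thick.
- red_peg (a point): Centre of the top of the red upright peg at the clip arm's end: 16 mm diameter, 30 mm tall above the arm, 45 mm out from the clip's pivot.
- date_box: Bystander: closed grey plastic date container, 94 x 134 x 60 mm, loose. Origin under its centre.
- shaker1: Bystander: clear acrylic spice shaker with red-brown contents and steel cap, 42 mm diameter, 82 mm tall, loose. Origin under its centre.
- shaker2: Bystander: clear acrylic spice shaker with yellow contents and steel cap, 42 mm diameter, 82 mm tall, loose. Origin under its centre.
- tin: Bystander: copper-tone aluminium tin, 66 mm diameter, 86 mm tall, loose. Origin under its centre.
- dish: Bystander: small white porcelain dish, 90 mm diameter, 28 mm tall, loose. Origin under its centre.
- jar: Bystander: small amber jar with steel lid, 46 mm diameter, 60 mm tall, loose, behind the post. Origin under its centre.

How it is judged:
By the outcome, as a careful person would: the job done as asked, in the order asked, and still so for the second after the job is handed in, with the robot touching nothing.
It also fails if it takes over 70 s, if anything falls off the work surface, if the arm or the gripper's body presses on something with over 40 N, if the wrist force passes 120 N, or if a joint passes its speed limit or range.

## Working session

There is one attempt and no reset: what is moved stays moved. The work goes in short steps, each a Python script; the robot and the scene stay as the last script left them, time stands still between calls to the robot, and variables do not carry over. Pictures are saved under pics/ and viewed, about 8 in all and at most 12, crops included, and the job is handed in when it is done.

```bash
ls; mkdir -p pics; python3 - <<'E'
from workcell import cams,current_t
import cv2,numpy as np,pickle
d={}
for n in("scene","side"):
    s=cams.snapshot(n);d[n]=s;cv2.imwrite(f"pics/{n}0.png",s["color"])
    T=np.array(s["camera_from_world"]);print(n,-T[:3,:3].T@T[:3,3],T[2,:3])
pickle.dump(d,open("d0.pkl","wb"))
E
```

```text
pics
scene [ 1.0752485  -0.15052644  1.10827107] [-0.47102663  0.151733   -0.86897124]
side [ 0.45555834 -0.7412508   0.70648568] [ 0.05457017  0.7964337  -0.60225863]
```

View pics/scene0.png

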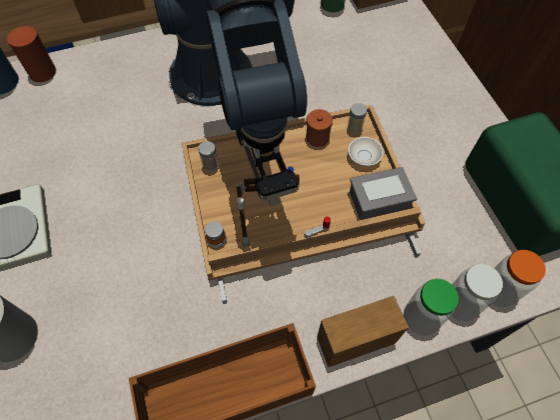

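View pics/side0.png

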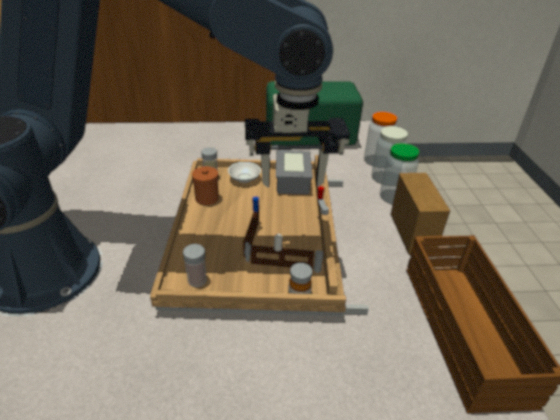

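The scene view (+x down, +y right) shows the post at about (245,241), the white knob at (240,203), the blue knob at (291,169) and the red peg at (327,222). In the side view blue is at (256,203), white at (278,240) and red at (321,192). Next I'll get centroids and cast rays.

```bash
cat > h.py <<'E'
import numpy as np,cv2
def ray(s,u,v):
    T=np.array(s["camera_from_world"]);K=np.array(s["camera_matrix"])
    R=T[:3,:3];return -R.T@T[:3,3],R.T@np.linalg.inv(K)@np.array([u,v,1.])
def onz(s,u,v,z):
    c,d=ray(s,u,v);return c+d*(z-c[2])/d[2]
def proj(s,p):
    T=np.array(s["camera_from_world"]);K=np.array(s["camera_matrix"])
    q=K@(T[:3,:3]@np.array(p)+T[:3,3]);return q[:2]/q[2]
def tri(s1,a,s2,b):
    c1,d1=ray(s1,*a);c2,d2=ray(s2,*b);d1/=np.linalg.norm(d1);d2/=np.linalg.norm(d2)
    t=np.linalg.lstsq(np.c_[d1,-d2],c2-c1,rcond=None)[0]
    p,q=c1+t[0]*d1,c2+t[1]*d2;return (p+q)/2,np.linalg.norm(p-q)
def blobs(img,col,roi):
    x0,y0,x1,y1=roi;h=cv2.cvtColor(img,cv2.COLOR_BGR2HSV)[y0:y1,x0:x1].astype(int);H,S,V=h[...,0],h[...,1],h[...,2]
    m={'blue':(abs(H-115)<15)&(S>140)&(V>50),'red':((H<6)|(H>174))&(S>170)&(V>70),'white':(S<70)&(V>110)}[col]
    n,l,st,c=cv2.connectedComponentsWithStats(m.astype(np.uint8))
    return [(st[i,4],(c[i]+[x0,y0]).round(1).tolist(),(st[i,:4]+[x0,y0,0,0]).tolist()) for i in range(1,n) if st[i,4]>5]
E
python3 - <<'E'
from h import *
import pickle
d=pickle.load(open("d0.pkl","rb"))
for n,r in(("scene",{'blue':(270,150,310,190),'red':(310,205,345,240),'white':(228,190,255,255)}),("side",{'blue':(240,185,275,240),'red':(305,175,340,225),'white':(265,225,330,280)})):
    for k in r: print(n,k,blobs(d[n]["color"],k,r[k]))
a=d["scene"]["color"][130:270,175:345];b=d["side"]["color"][160:300,190:360]
cv2.imwrite("pics/c0.png",np.vstack([cv2.resize(a,(680,560))[:, :],])); cv2.imwrite("pics/c1.png",cv2.resize(b,(680,560)))
E
```

```text
scene blue [(np.int32(17), [290.4, 168.7], [288, 167, 5, 5])]
scene red [(np.int32(34), [326.6, 219.5], [324, 217, 6, 6])]
scene white [(np.int32(15), [241.3, 199.9], [240, 198, 4, 5])]
side blue [(np.int32(48), [255.5, 203.8], [254, 198, 4, 13])]
side red [(np.int32(53), [319.9, 191.6], [318, 186, 6, 13])]
side white [(np.int32(65), [278.1, 240.7], [275, 234, 7, 16]), (np.int32(263), [300.8, 270.5], [290, 263, 22, 16])]
```

View pics/c0.png

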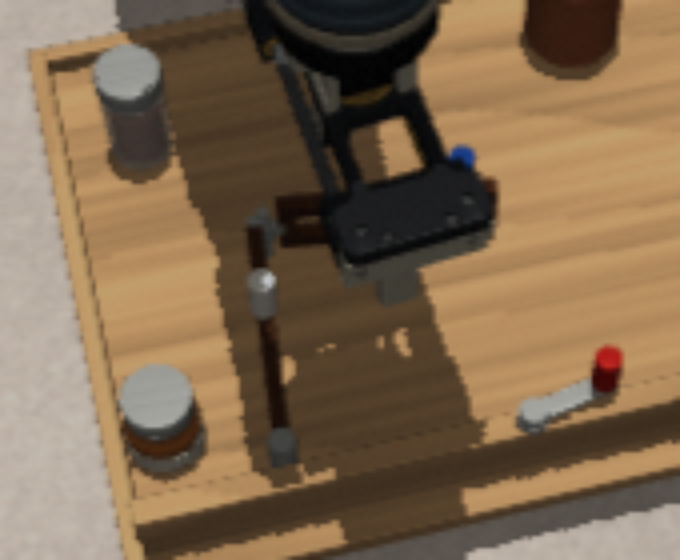

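View pics/c1.png

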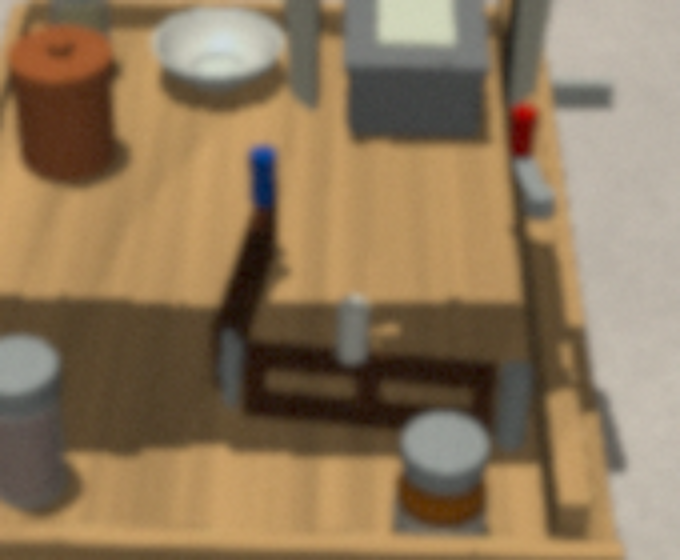

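The scene crop gives tops at white (240.5,199.8), post (245.8,239.5), joining hinge (240.5,183.8), blue (290.5,169.2), red (327,218.8) and clip pivot (308.3,232). The side crop gives white (278.5,235.3), blue (255.7,198.2), red (321,187.3) and post (318.7,251.7).

```bash
python3 - <<'E'
from h import *
import pickle
d=pickle.load(open("d0.pkl","rb"));A,B=d["scene"],d["side"]
P={}
for n,a,b,z in(("white",(240.5,199.8),(278.5,235.3),.13),("blue",(290.5,169.2),(255.7,198.2),.13),("red",(327,218.8),(321,187.3),.134),("post",(245.8,239.5),(318.7,251.7),.096)):
    p,e=tri(A,a,B,b);P[n]=onz(A,*a,z);print(n,p.round(4),round(e,4),"scene@z",P[n].round(4),"side@z",onz(B,*b,z).round(4))
P["hinge"]=onz(A,240.5,183.8,.096);P["piv"]=onz(A,308.3,232,.104);print(P["hinge"],P["piv"])
D=lambda a,b:round(np.linalg.norm((P[a]-P[b])[:2])*1000,1)
print("post-white 85:",D("post","white"),"post-hinge 150:",D("post","hinge"),"hinge-blue 120:",D("hinge","blue"),"piv-red 45:",D("piv","red"))
# rim direction via front lip/rear corners of board rim (scene pixel clicks of rear rim inner top edge)
E
python3 - <<'E'
import sys;sys.path.insert(0,'.')
from h import *
import pickle
A=pickle.load(open("d0.pkl","rb"))["scene"]
cv2.imwrite("pics/c2.png",cv2.resize(A["color"][90:290,175:435],(780,600),interpolation=cv2.INTER_CUBIC))
E
```

```text
white [ 0.5217 -0.0522  0.1296] 0.0029 scene@z [ 0.5234 -0.053   0.13  ] side@z [ 0.5206 -0.0512  0.13  ]
blue [0.4793 0.0829 0.1277] 0.0022 scene@z [0.4819 0.0818 0.13  ] side@z [0.4784 0.0809 0.13  ]
red [0.6321 0.1143 0.1335] 0.0016 scene@z [0.6331 0.1137 0.134 ] side@z [0.6314 0.1145 0.134 ]
post [ 0.6044 -0.0666  0.0954] 0.0031 scene@z [ 0.6062 -0.0675  0.096 ] side@z [ 0.6032 -0.0659  0.096 ]
[ 0.46209897 -0.03704378  0.096     ] [0.6370474  0.06991952 0.104     ]
post-white 85: 84.0 post-hinge 150: 147.2 hinge-blue 120: 120.4 piv-red 45: 43.9
```

View pics/c2.png

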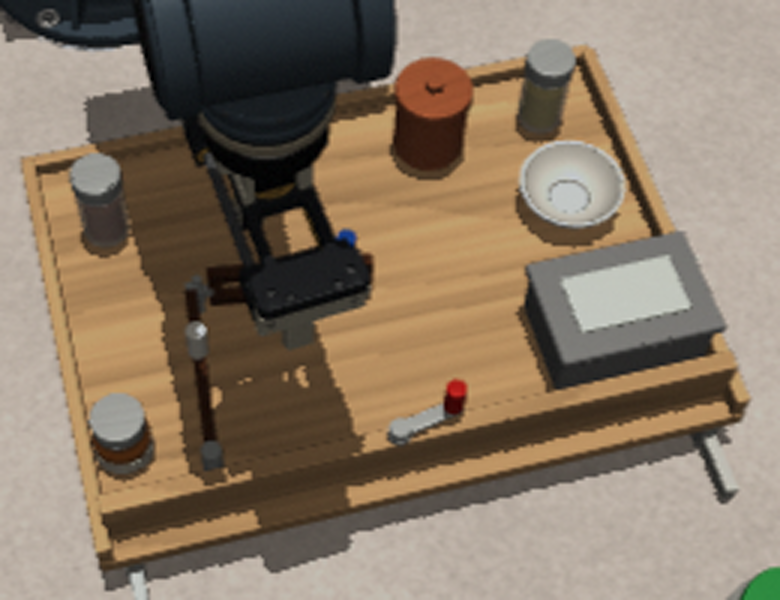

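```bash
cat >> h.py <<'E'
from scipy.spatial.transform import Rotation as Ro
def ori(a):  # tool down, jaw axis (tool z) at world azimuth a
    c,s=np.cos(a),np.sin(a);R=np.array([[s,0,c],[-c,0,s],[0,-1,0]])
    q=Ro.from_matrix(R).as_quat();return [q[3],q[0],q[1],q[2]]
post=np.array([.6047,-.0667]);white=np.array([.522,-.0522]);blue=np.array([.480,.0825]);red=np.array([.6323,.1143])
u=(white-post)/np.linalg.norm(white-post);n=np.array([u[1],-u[0]])
hinge=post+.15*u+.006*n
ang=lambda v:np.arctan2(v[1],v[0])
E
python3 - <<'E'
from h import *
import pickle
from workcell import *
A=pickle.load(open("d0.pkl","rb"))["scene"]
p=onz(A,210,260.7,.094);q=onz(A,420.7,214,.094);v=(q-p)[:2];yaw=ang(v)-np.pi/2
ex=np.array([np.cos(yaw),np.sin(yaw)]);ey=np.array([-ex[1],ex[0]])
print("yaw",yaw,"rim rear edge - post (30?)",((p[:2]-post)@ex),((q[:2]-post)@ex),"len",np.linalg.norm(v))
piv=np.array([.637,.070]);print("piv rel post",(piv-post)@ex,(piv-post)@ey,"clip ang from -x",ang(red-piv)-yaw,"inner",ang(u)-yaw-np.pi/2)
print("jar",onz(A,215,227.5,.106),"hinge",hinge)
print(current_eef_rot(),current_joint_pos())
for off in(0,np.pi):
  for pos,a in((blue,-.17),(post+.03*u+.012*n,-1.69),(post+.085*ey,-3.14+yaw)):
    j=planner.inverse_kinematics([*pos,.104],ori(a+off));print(off,a,None if j is None else np.round(j,2))
E
```

```text
yaw -0.08850738965486182 rim rear edge - post (30?) 0.03220513873433893 0.032205138734338966 len 0.4922750145528531
piv rel post 0.020090400568937468 0.1390199834735267 clip ang from -x 1.765003120039777 inner 1.4857354220572754
jar [ 0.56014955 -0.12543534  0.106     ] hinge [ 0.45798997 -0.03488543]
[ 0.49978068 -0.50022158  0.50026882 -0.49972867] [-8.46010564e-02  3.51161162e-01  1.65231619e+00  1.75995302e-05
  1.13910122e+00 -8.46132006e-02]
0 -0.17 [ 0.07  0.4   1.91 -0.    0.83  0.24]
0 -1.69 [-0.17  0.54  1.67 -0.    0.93  1.52]
0 -3.2285073896548617 None
3.141592653589793 -0.17 None
3.141592653589793 -1.69 [-0.17  0.54  1.67 -0.    0.93 -1.62]
3.141592653589793 -3.2285073896548617 [-0.05  0.59  1.58 -0.    0.97  0.04]
```

```bash
python3 - <<'E'
from h import *
from workcell import *
Z=.108;r=np.linalg.norm(blue-hinge);f0=ang(blue-hinge);ff=ang(post+.03*u+.012*n-hinge)
print(r,f0,ff)
pt=lambda f:hinge+r*np.array([np.cos(f),np.sin(f)])
fingers.grip(.040)
ctrl.move_to([*blue,.19],ori(f0-np.pi/2))
print("down",ctrl.line_to([*blue,Z],rate=.1,guard=8),current_contact_force())
fingers.grip(.028)
lead=.006/r
fs=np.linspace(f0,ff-lead+.06,9)[1:]
for f in fs:
    g=ctrl.line_to([*pt(f),Z],rate=.08,ori=ori(f-np.pi/2),guard=7)
    print(round(f,2),g,np.round(current_contact_force(),1))
    if g:break
print(current_t())
for nme in("scene","side"):
    s=cams.snapshot(nme);cv2.imwrite(f"pics/{nme}1.png",s["color"])
a=cv2.imread("pics/side1.png")[150:300,190:360];b=cv2.imread("pics/scene1.png")[130:280,175:345]
cv2.imwrite("pics/m1.png",cv2.resize(np.hstack([b,a]),(800,353)))
E
```

```text
0.11943107372322241 1.3854462143991135 -0.12360989867054065
down False [-0.08919286 -0.31471288  0.38059795]
1.2 False [-0.3  0.4 -0.5]
1.01 False [-0.7  0.2 -0.9]
0.82 False [ 0.4  0.5 -0.3]
0.64 False [ 0.   1.5 -0.6]
0.45 False [ 0.   0.4 -0.2]
0.26 False [-0.1  0.3  0.6]
0.07 False [0.  0.8 0.2]
-0.11 False [-0.1  0.8  0. ]
6.5083
```

View pics/m1.png

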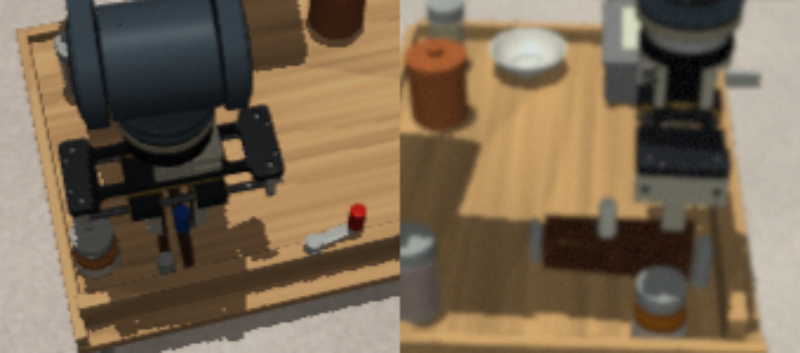

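The outer leaf is nearly shut: the blue knob sits at about (182,217) of the composite, with a small gap to the inner leaf. Next I'll push in the last bit with a force guard.

```bash
python3 - <<'E'
from h import *
from workcell import *
p0=np.array(current_ee_pos());print(p0, (p0[:2]-post)@n)
g=ctrl.line_to([*(p0[:2]-.03*n),p0[2]],rate=.03,guard=5)
p=np.array(current_ee_pos());print(g,(p[:2]-post)@n,(p[:2]-post)@u,current_contact_force())
ctrl.line_to([*(p[:2]+.004*n),p[2]],rate=.05)
fingers.grip(.04)
ctrl.line_to([*(p[:2]+.004*n),.2],rate=.15)
ctrl.line_to([.45,-.2,.3],rate=.3)
for nme in("scene","side"):
    s=cams.snapshot(nme);cv2.imwrite(f"pics/{nme}2.png",s["color"])
    x=blobs(s["color"],'blue',(220,150,320,260) if nme=="scene" else (240,180,330,270));print(nme,x)
a=cv2.imread("pics/side2.png")[180:300,220:360];b=cv2.imread("pics/scene2.png")[150:270,185:325]
cv2.imwrite("pics/m2.png",cv2.resize(np.hstack([b,a]),(800,343)));print(current_t())
E
```

```text
[ 0.57663906 -0.04785931  0.10802268] 0.0137115364934523
True 0.0030704801298890912 0.031056609937310378 [ 0.45927741 -0.48250827  1.23169574]
scene [(np.int32(34), [247.4, 220.7], [245, 218, 6, 7])]
side [(np.int32(69), [304.8, 241.1], [302, 234, 6, 15])]
9.575
```

View pics/m2.png

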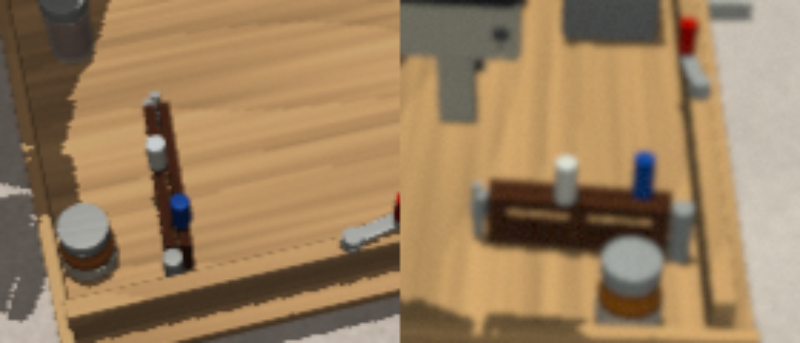

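Folded flat: both leaves lie parallel, blue beside the inner leaf's rim side, inner leaf still standing out and white unmoved. Now I'll swing the pair home using the white knob.

```bash
python3 - <<'E'
from h import *
from workcell import *
Z=.108;yaw=-.0885;f0=ang(u);ff=yaw+np.pi/2
pt=lambda f:post+.085*np.array([np.cos(f),np.sin(f)])
o=lambda f:ori(f-np.pi/2)
ctrl.move_to([*white,.2],o(f0))
print("down",ctrl.line_to([*white,Z],rate=.1,guard=8))
fingers.grip(.028)
for f in np.linspace(f0,ff+.0,9)[1:]:
    g=ctrl.line_to([*pt(f),Z],rate=.07,ori=o(f),guard=12)
    print(round(f,2),g,np.round(current_contact_force(),1))
    if g:break
ex=np.array([np.cos(yaw),np.sin(yaw)])
p=np.array(current_ee_pos())
if not g:
    g=ctrl.line_to([*(p[:2]+.02*ex),Z],rate=.03,guard=14)
    p=np.array(current_ee_pos())
print(g,(p[:2]-post)@ex,current_contact_force())
ctrl.line_to([*(p[:2]-.004*ex),Z],rate=.05);fingers.grip(.036)
ctrl.line_to([*(p[:2]-.004*ex),.2],rate=.15)
ctrl.line_to([.45,-.2,.3],rate=.3)
for nme in("scene","side"):
    s=cams.snapshot(nme);cv2.imwrite(f"pics/{nme}3.png",s["color"])
a=cv2.imread("pics/side3.png")[160:280,240:380];b=cv2.imread("pics/scene3.png")[150:270,215:355]
cv2.imwrite("pics/m3.png",cv2.resize(np.hstack([b,a]),(800,343)));print(current_t())
E
```

```text
down False
2.78 False [-0.1  0.7 -0.1]
2.6 False [-1.  -0.2  0.3]
2.41 False [0.3 0.3 0.3]
2.23 False [-0.2  0.2 -0.9]
2.04 False [-0.   1.4  0.3]
1.85 False [ 0.7 -0.7 -0.4]
1.67 False [-1.  -0.3 -0.2]
1.48 False [ 0.2 -0.2  0.2]
True 0.003979092720229683 [-2.00464835 -0.74686537  0.51306279]
19.45
```

View pics/m3.png

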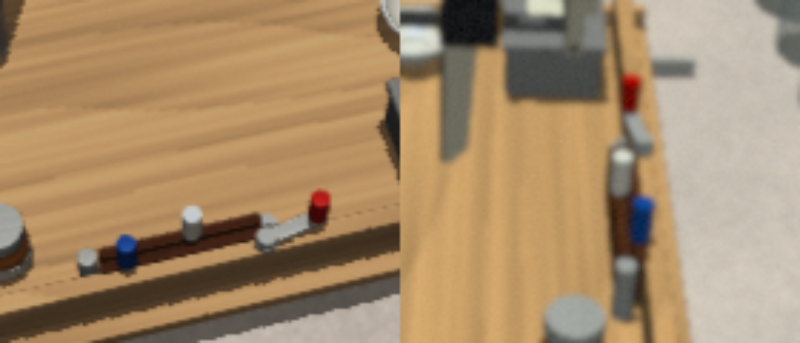

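The pair is against the rim: white at scene (282,223), blue (259,233), and the clip is still aside with red at (327,219). Next, a quick numeric check on the white knob, then turn the clip.

```bash
python3 - <<'E'
from h import *
from workcell import *
import pickle
d=pickle.load(open("d0.pkl","rb"));A,B=d["scene"],d["side"]
Z=.112;yaw=-.0885;ex=np.array([np.cos(yaw),np.sin(yaw)]);ey=np.array([-ex[1],ex[0]])
w,e=tri(A,(282.2,222.5),B,(240+223/2.857,160+155/2.857));b,e2=tri(A,(215+127/2.857,150+241/2.857),B,(240+242/2.857,160+203/2.857))
for q in(w,b):print(q.round(4),"x,y rel post",((q[:2]-post)@ex).round(4),((q[:2]-post)@ey).round(4))
piv=post+.021*ex+.139*ey;r=.045;f0=ang(red-piv);ff=np.pi+yaw
print("r",np.linalg.norm(red-piv))
pt=lambda f:piv+r*np.array([np.cos(f),np.sin(f)])
o=lambda f:ori(f-np.pi/2)
fingers.grip(.036)
ctrl.move_to([*red,.2],o(f0))
print("down",ctrl.line_to([*red,Z],rate=.1,guard=8))
fingers.grip(.026)
for f in np.linspace(f0,ff,9)[1:]:
    g=ctrl.line_to([*pt(f),Z],rate=.05,ori=o(f),guard=8)
    print(round(f,2),g,np.round(current_contact_force(),1))
    if g:break
if not g:
    p=np.array(current_ee_pos());g=ctrl.line_to([*(p[:2]-.014*ey),Z],rate=.03,guard=7)
p=np.array(current_ee_pos());print(g,(p[:2]-piv)@ex,(p[:2]-piv)@ey,current_contact_force())
ctrl.line_to([*(p[:2]+.003*ey),Z],rate=.05);fingers.grip(.034)
ctrl.line_to([*(p[:2]+.003*ey),.2],rate=.15)
ctrl.line_to([.45,-.2,.3],rate=.3)
for nme in("scene","side"):
    s=cams.snapshot(nme);cv2.imwrite(f"pics/{nme}4.png",s["color"])
a=cv2.imread("pics/side4.png")[160:280,240:380];b=cv2.imread("pics/scene4.png")[150:270,215:355]
cv2.imwrite("pics/m4.png",cv2.resize(np.hstack([b,a]),(800,343)));print(current_t())
E
```

```text
[0.6098 0.0169 0.1307] x,y rel post -0.0023 0.0837
[ 0.6177 -0.0379  0.1269] x,y rel post 0.0104 0.0299
r 0.0447522288181156
down False
1.87 False [-0.1  0.6  0.1]
2.04 False [-0.3  0.5 -0.6]
2.21 False [-0.  -0.5 -0.5]
2.37 False [-0.1 -0.1  0.2]
2.54 False [1.  0.3 0.3]
2.71 False [ 0.3 -0.2  0.2]
2.88 False [ 0.6 -0.  -0.6]
3.05 False [-0.7 -0.8  0.1]
True -0.04523917529464205 -0.006697909850457686 [1.04817164 5.90348715 2.80724639]
28.1417
```

View pics/m4.png

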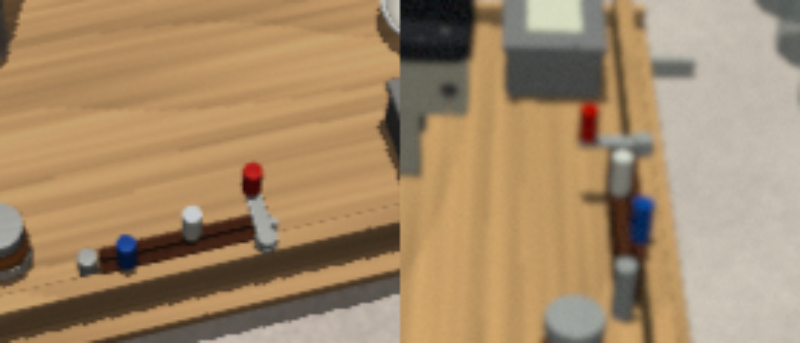

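The clip now lies across both leaves: red at scene (303.6,209.5), arm pointing away from the rim. Last check covers the clip angle and any bystander movement, with the arm clear.

```bash
python3 - <<'E'
from h import *
from workcell import *
import pickle
d=pickle.load(open("d0.pkl","rb"));A,B=d["scene"],d["side"]
yaw=-.0885
r,e=tri(A,(303.6,209),B,(240+589/2.857,160+107/2.857));piv=onz(A,308.3,232,.104)
print(r,e,"clip dev",ang(piv[:2]-r[:2])-yaw)
s4={"scene":cv2.imread("pics/scene4.png"),"side":cv2.imread("pics/side4.png")}
for k,S,(x0,y0,x1,y1) in(("jar","scene",(202,218,230,248)),("box","scene",(348,165,420,220)),("dish","scene",(345,135,386,172)),("shaker2","scene",(345,100,370,138)),("tin","side",(192,165,222,206)),("jar","side",(288,262,316,294)),("shaker1","side",(180,243,210,288))):
    a=d[S]["color"];b=s4[S]
    t=a[y0:y1,x0:x1];m=cv2.matchTemplate(b[y0-6:y1+6,x0-6:x1+6],t,cv2.TM_CCOEFF_NORMED)
    _,v,_,l=cv2.minMaxLoc(m);print(k,S,round(v,3),"shift px",l[0]-6,l[1]-6)
E
```

```text
[ 0.75588846 -0.03956921  0.29822678] 0.1969582739076116 clip dev 2.4856313037365783
jar scene 0.904 shift px 0 0
box scene 1.0 shift px 0 0
dish scene 1.0 shift px 0 0
shaker2 scene 1.0 shift px 0 0
tin side 0.414 shift px -1 0
jar side 0.726 shift px 0 0
shaker1 side 0.149 shift px -6 6
```

View pics/scene4.png

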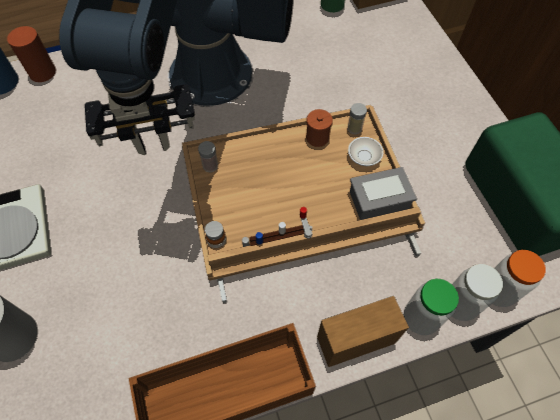

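All bystanders stand where they were: shaker1 (207,155), tin (318,127) and jar (215,232). The low side-view scores come from the arm blocking the view. The clip figure was wrong because I used a bad side pixel (missed the composite offset), so I'll redo that one and hand in.

```bash
python3 - <<'E'
from h import *
from workcell import *
import pickle
d=pickle.load(open("d0.pkl","rb"));A,B=d["scene"],d["side"]
r,e=tri(A,(303.6,209),B,(240+189/2.857,160+107/2.857));piv=onz(A,308.3,232,.104)
dev=ang(piv[:2]-r[:2])+.0885;print(r,e,"clip dev",dev)
if abs(dev)<.12: ticket.finish_job();print("done",current_t())
E
```

```text
[0.59244866 0.07386224 0.13372114] 0.0017931816942327542 clip dev 0.00032484230961531135
the job is handed in; nothing more can be done
the job is handed in; nothing more can be done
```

I folded the gate away in the order asked and handed the job in at about 28 s of robot time. The outer leaf was closed onto the standing inner leaf, the pair was swung home to the rim, and the clip was then turned across both leaves. Each of the three moves ended against a stop, at force guards of 5, 14 and 7 N.

**Last checks**
- **Clip:** it measures about 0.00 rad from fully across, within picture accuracy. My first try at this figure was wrong because I used a bad pixel; the redone one gave a peg height of 133.7 mm against the 134 mm expected.
- **Leaves:** both knobs measured about 2 mm short of their nominal home positions (white −2.3 mm, blue 10.4 mm against 12 mm). That is about the calibration error, and the 14 N push had met the stop.
- **Other objects:** the box, dish, yellow shaker and jar showed no shift when matched between the first and last pictures. The tin and the other shaker did not match in the side view, probably because the arm was in the way. In the last overhead picture both stand where they were at the start.

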